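# Turn the vial carousel back one notch

## Task

The sample carousel was advanced one notch too far. With a fingertip tip the red-knobbed ratchet pawl up until it leans right back, push the wheel back (clockwise seen from above) just one notch by one of its blue pegs so that the red-capped vial stands at the yellow pointer, then tip the pawl forward again so that it drops fully into the notch. Push gently and grasp nothing, leave the vials in their cups and do not disturb the other glassware.

Things in the scene. Friction and masses are not known exactly. Their poses are not given: they have to be found in the camera images.
- carousel: Fixed vial carousel on a grey base plate 290 x 360 x 12 mm. Origin on the table under the wheel's axle; z up; yellow pointer at +x, ratchet pawl at +y, so the plate spans y -135 to 225 mm. Back is clockwise seen from above. The wheel has a white top, diameter 202 mm, with five grey cups 18 mm high at radius 50 mm, 72 deg apart (three hold vials), and five blue pegs between them at radius 88 mm.
- wheel (a joint): Wheel angle in rad, counter-clockwise (forward) positive; starts within 0.06 of 0. One notch is 36 deg = 0.628 rad. Stays where left (about 2 N at a peg moves it). With the pawl down it turns forward, but backward only about 0.1 rad until a tooth meets the pawl's nose. The nose drops fully in when the wheel is within about 0.1 rad of a whole notch.
- pawl (a joint): Tilt of the orange pawl in rad: 0 = nose down in the notch, 0.72 = leaning right back on its stop. Weighted by its red knob, it flips over by itself: below about 0.35 it falls down to 0, above about 0.46 it falls back to 0.72. The nose clears the teeth above 0.35. Under 1 N at the knob moves it.
- pawl_knob (a point): Centre of the red ball knob (diameter 20 mm) on a thin stalk on the pawl. In the carousel's frame with the pawl down: (0, 137, 120) mm; leaning back: about (0, 184, 116) mm, so it swings straight away from the wheel. Push it from its wheel side outward to lift the nose, from its outer side inward to let it down.
- pawl_pin (a point): The pawl's hinge pin, fixed, at (0, 155, 55) mm in the carousel's frame, between two aluminium cheeks (30 mm across over both, tops 68 mm above the table). The pawl's orange bar runs from here 50 mm toward the wheel.
- hub (a point): Centre of the wheel's white top, on the axle, 42 mm above the table. A steel cap of diameter 24 mm rises 20 mm from it. Round the white top, at radius 102 to 120 mm, runs a brass ring of ten ratchet teeth, no higher than that top.
- pointer (a point): Tip of the fixed yellow pointer, 55 mm above the table, 103 mm from the axle at the carousel's +x; its black post (12 x 26 mm) stands outside the wheel.
- peg0 (a point): Top centre of one blue finger peg on the wheel (diameter 10 mm, rises 48 mm above the white top, to 90 mm above the table), at 0 deg counter-clockwise from the pointer when the wheel reads 0; turns with the wheel.
- peg1 (a point): Top centre of one blue finger peg on the wheel (diameter 10 mm, rises 48 mm above the white top, to 90 mm above the table), at 72 deg counter-clockwise from the pointer when the wheel reads 0; turns with the wheel.
- peg2 (a point): Top centre of one blue finger peg on the wheel (diameter 10 mm, rises 48 mm above the white top, to 90 mm above the table), at 144 deg counter-clockwise from the pointer when the wheel reads 0; turns with the wheel.
- peg3 (a point): Top centre of one blue finger peg on the wheel (diameter 10 mm, rises 48 mm above the white top, to 90 mm above the table), at 216 deg counter-clockwise from the pointer when the wheel reads 0; turns with the wheel.
- peg4 (a point): Top centre of one blue finger peg on the wheel (diameter 10 mm, rises 48 mm above the white top, to 90 mm above the table), at 288 deg counter-clockwise from the pointer when the wheel reads 0; turns with the wheel.
- vial_red: Loose glass vial, diameter 26 mm, 50 mm tall, red cap; starts one notch (36 deg) counter-clockwise past the pointer. Stands with play in a grey cup of the wheel, top 92 mm above the table; origin at the centre of its underside. Rides with the wheel, not to be taken out.
- vial_white: Loose glass vial, diameter 26 mm, 50 mm tall, white cap. Stands with play in a grey cup of the wheel, top 92 mm above the table; origin at the centre of its underside. Rides with the wheel, not to be taken out.
- vial_black: Loose glass vial, diameter 26 mm, 50 mm tall, black cap. Stands with play in a grey cup of the wheel, top 92 mm above the table; origin at the centre of its underside. Rides with the wheel, not to be taken out.
- dropper: Small amber dropper bottle, diameter 28 mm, 62 mm tall, standing loose on the carousel's base plate beside the pawl; origin at the centre of its underside. A bystander.
- reagent: Amber reagent bottle, diameter 60 mm, 110 mm tall, loose on the table; origin at the centre of its underside. A bystander.
- beaker: Glass beaker, diameter 66 mm, 85 mm tall, loose on the table; origin at the centre of its underside. A bystander.
- salt_jar: Clear jar with white lid, diameter 56 mm, 70 mm tall, loose on the table; origin at the centre of its underside. A bystander.
- lamp: Glass spirit lamp, diameter 68 mm, 68 mm tall, loose in the tan tray; origin at the centre of its underside. A bystander.

How it is judged:
By the outcome, as a careful person would: the job done as asked, in the order asked, and still so for the second after the job is handed in, with the robot touching nothing.
It also fails if it takes over 61 s, if anything falls off the work surface, if the arm or the gripper's body presses on something with over 40 N, if the wrist force passes 120 N, or if a joint passes its speed limit or range.

## Robot

A 6-joint arm with a two-finger parallel gripper is mounted at the origin on the work surface. World frame = base frame: x ahead of the robot, y to its left, z up, the work surface at z = 0. Lengths are in mm, angles in degrees, forces in N, time in s.
With the tool pointing down it reaches from about 300 to 850 mm from the base axis. Payload 4.2 kg.
Tool frame: the origin (TCP) lies midway between the tips of the shut fingers; the grasp point (between the pads) lies env.hold_point_z behind it (env.hold_point_z is the distance from the TCP to the grasp point, in mm); z points along the fingers, y is the line along which they close (so a half turn about z gives the same grasp; the last joint's range is limited). The gripper opens to 91 mm and grips with 3 to 60 N. Pads are 32 mm wide; open, the fingers measure 118 mm over their backs; the gripper's body (76 mm by 178 mm) begins 60 mm behind the grasp point.
Start: joints at [73.682, 18.312, 89.639, -0, 72.044, -1.146], TCP at [150.489, 554.974, 213.976] pointing down, gripper open.
Joint ranges: [-177.97, 177.97], [-48.28, 115.42], [12.27, 149.76], [-77.06, 257.06], [2.81, 150.46], [-146.56, 146.56]. Speed limits (degrees/s): [147.25, 147.25, 180, 180, 180, 180].

## Interface

Orientations are given as [roll, pitch, yaw] about the fixed x, y, z axes, in that order (R = Rz(yaw) Ry(pitch) Rx(roll)).
In Python, from workcell import env, viewer, spotter gives the robot as it stands.
- The arm moves only by the tool apply_moves, never from a script. Its arguments are lists of equal length, an entry for each row: "delta_pos": the shift along the world's x, y, z normalised to -1 to 1, where 1 is 120 mm, a list of three; "rot": the turn, a rotation vector about the world's x, y, z normalised to -1 to 1, where 1 is 1.5 rad, a list of three; "hand": the opening, from 0 (shut) to 1 (fully open). A call has 1 to 10 rows; each row is the pose to reach, as a shift and turn from the pose commanded when the call began; what a row does not reach only later rows make up. A row lasts 1/12 s, in which the tool goes at most 41.7 mm and 7.16 degrees, less where a joint would pass 70% of its speed; a pose out of reach is approached as far as the arm can. A call with a number of a shift or a turn outside -1 to 1 is refused whole. A call with a gripper value outside its range is refused whole. The fingers move at their own pace and stop on an object; "newtons" is the grip in N (left out, the last holds). Time passes only in rows, so rows that repeat a pose let the fingers close. It gives the time, the measured TCP pose, the force, the opening and the grip force at its end, in the units of the state.
- env.state(): the state, without advancing time (a new reading comes with each control period).
- viewer.grab_frame(name): name is "scene" or "top" or "wrist"; returns a dict with "pixels" (420x560x3 uint8, red, green, blue), "camera_matrix" (3x3 intrinsics, pixels), "k1" (the pictures are not rectified: a ray, as slopes to the right and down, at radius r is drawn at 1 + k1 r^2 times it, then the intrinsics apply), "R" (3x3) and "t" (3): a world point X has camera coordinates R X + t; the wrist camera has in their place "mount" (4x4, takes a point from camera to tool coordinates, whose origin is the TCP and whose axes are the flange's). Camera axes: x right, y down, z forward; pixel columns grow to the right and rows downward; lengths in mm; the calibration is good to about 2 mm. A picture is of the moment at which its call begins: read the wrist's pose just before it. There is no depth.
- env.job_done(): hands the job in; it is judged then, once.
Trained networks look in a picture, given as the dict that the camera call returned (one of the last four; its "shot" number tells which), for a name from the list of things; names that differ only in an ending like _2 or _b are one class to them, and where a whole thing is asked for, a point or a joint stands for the part that bears it (a point fixed in the world has none). Each returns a list of dicts, best first, with "score" (0 to 1); they miss things now and then, are a little off and sometimes report something else, mostly with a low value. They report only what shows in the picture. A call takes as long as a camera call.
- spotter.trace(picture, query): "mask" (420x560 bool, what is visible of it) and "box" ([centre column, centre row, width, height] in pixels, round what is visible of it).
- spotter.landmark_of(picture, query): "position" ([column, row] in pixels: a listed point, or the origin of a listed thing).
The state is a dict: "time_s": time; "qpos": joint angles; "qvel": joint speeds; "effort": joint torques, N m; "ee_pos": TCP position; "ee_rot": TCP orientation; "force": force on the tool from outside, world axes, zero at the start; "torque": the same for the moment, N m; "gripper_width": finger opening in mm; "gripper_force": force on a finger pad.
Only numpy, scipy, OpenCV 4.12 (cv2) and the standard library are available. Lean on these libraries where they do the work, as an engineer would, in place of code of your own. Each camera call takes 0.05 s, during which the arm holds its last target. There are 200 camera calls.

## Working session

There is one attempt and no reset: what is moved stays moved. The work goes in short steps, Python scripts to look and compute and a tool call to move; the robot and the scene stay as the last step left them, time stands still between calls to the robot, and variables do not carry over. Pictures are saved under pics/ and viewed, at most 10 in all, crops included, and the job is handed in when it is done.

Besides the shell and the picture viewer there is one more tool, called after "Request:" by a JSON object that holds its "op" and its "data", one argument or row to a line. apply_moves: Moves the arm, as the interface text tells. Its arguments: {"type":"object","properties":{"delta_pos":{"type":"array"},"rot":{"type":"array"},"hand":{"type":"array"},"newtons":{"type":"number"}},"required":["delta_pos","rot","hand"]}

```bash
mkdir -p pics; ls
cat > h.py <<'E'
import numpy as np, cv2
from workcell import env, viewer, spotter
from scipy.optimize import least_squares
def proj(p,X):
    c=np.atleast_2d(X)@np.array(p["R"]).T+np.array(p["t"]); s=c[:,:2]/c[:,2:]
    s=s*(1+p["k1"]*(s**2).sum(1,keepdims=True)); K=np.array(p["camera_matrix"])
    return s@K[:2,:2].T+K[:2,2]
def save(p,n): cv2.imwrite(f"pics/{n}.png",p["pixels"][:,:,::-1])
E
python3 - <<'E'
from h import *
print(env.state(), env.hold_point_z)
ims=[]
for n in("scene","top"):
    p=viewer.grab_frame(n); ims.append(p); save(p,n+"0")
    print(n,np.round(p["R"],3).tolist(),np.round(p["t"]),p["k1"],p["camera_matrix"])
    for q in "carousel hub pawl_knob pawl_pin pointer peg0 peg1 peg2 peg3 peg4 vial_red vial_white vial_black dropper reagent beaker salt_jar lamp".split():
        print(q,[(np.round(d["position"],1).tolist(),round(d["score"],2)) for d in spotter.landmark_of(p,q)][:5])
E
```

```text
pics
{'time_s': 0.0, 'qpos': array([ 7.36825001e+01,  1.83512768e+01,  8.97075338e+01, -2.41049461e-03,
        7.20429809e+01, -1.14526936e+00]), 'qvel': array([-0.03166348, -0.01637001,  0.04691048, -0.02196202,  0.05896314,
       -0.03319329]), 'effort': array([ 7.73016927e-04, -4.12462986e+01, -2.31973690e+01,  7.28415954e-02,
        4.56521718e-02, -1.38842065e-04]), 'ee_pos': array([150.35199257, 554.46466525, 213.11628952]), 'ee_rot': array([-1.79898183e+02,  2.56746502e-04,  1.64828515e+02]), 'force': array([-1.19282259, -1.01037883, -0.00787114]), 'torque': array([-0.05415432, -0.03640715, -0.020988  ]), 'gripper_force': 0.0, 'gripper_width': 91.15830063628066} 18.8
scene [[-0.296, 0.955, 0.002], [0.731, 0.228, -0.644], [-0.615, -0.189, -0.765]] [ 228. -336. 1608.] 0.03275104862179901 [[416.70877281   0.         290.99996788]
 [  0.         416.70877281 206.98084333]
 [  0.           0.           1.        ]]
carousel [([276.9, 219.3], 0.58)]
hub [([272.3, 205.9], 0.59)]
pawl_knob [([309.9, 211.7], 0.43)]
pawl_pin [([312.4, 227.6], 0.9)]
pointer [([250.2, 222.9], 0.62)]
pe
[... 1712 characters left out ...]
190.9], 0.94), ([272.4, 241.5], 0.88), ([275.0, 197.8], 0.84), ([312.2, 253.4], 0.7)]
peg3 [([337.2, 227.1], 0.95), ([317.6, 190.9], 0.94), ([272.4, 241.5], 0.88), ([275.0, 197.8], 0.84), ([312.2, 253.4], 0.7)]
peg4 [([337.2, 227.1], 0.95), ([317.6, 190.9], 0.94), ([272.4, 241.5], 0.88), ([275.0, 197.8], 0.84), ([312.2, 253.4], 0.7)]
vial_red [([298.6, 205.6], 0.62), ([303.8, 221.6], 0.42), ([333.5, 223.6], 0.34)]
vial_white [([296.0, 240.4], 0.59), ([247.8, 172.1], 0.46)]
vial_black [([316.3, 231.5], 0.52), ([253.1, 203.5], 0.5)]
dropper [([249.6, 170.9], 0.46)]
reagent []
beaker [([116.7, 274.7], 0.63)]
salt_jar [([114.6, 233.7], 0.93)]
lamp [([437.8, 262.0], 0.84), ([317.0, 188.8], 0.52)]
```

```bash
cat >> h.py <<'E'
def rz(a): c,s=np.cos(a),np.sin(a); return np.array([[c,-s,0],[s,c,0],[0,0,1]])
def peg(w,k): a=w+np.radians(72*k); return [88*np.cos(a),88*np.sin(a),90]
def world(v,X): return np.atleast_2d(X)@rz(v[2]).T+[v[0],v[1],0]
E
python3 - <<'E'
from h import *
T=viewer.grab_frame("top");S=viewer.grab_frame("scene")
ob=[]
for p in (S,T):
    d={}
    for q in("hub","pawl_pin","pointer","pawl_knob"):
        d[q]=np.array(spotter.landmark_of(p,q)[0]["position"])
    d["pegs"]=np.array([x["position"] for x in spotter.landmark_of(p,"peg0") if x["score"]>.5])
    ob.append((p,d))
P={"hub":[0,0,42],"pawl_pin":[0,155,55],"pointer":[103,0,55],"pawl_knob":[0,137,120]}
def res(v):
    r=[]
    for p,d in ob:
        for q in P: r.append((proj(p,world(v,P[q]))[0]-d[q]))
        u=proj(p,world(v,[peg(v[3],k) for k in range(5)]))
        for a in u: r.append(d["pegs"][np.argmin(((d["pegs"]-a)**2).sum(1))]-a)
    return np.ravel(r)
best=None
for yaw in np.radians(np.arange(-180,180,20)):
  for x in (450,550,650):
    f=least_squares(res,[x,-100,yaw,0],loss="soft_l1",bounds=([200,-500,-7,-.1],[900,500,7,.1]),x_scale=[50,50,.3,.1])
    if best is None or f.cost<best.cost: best=f
v=best.x; print(v,np.degrees(v[2]),best.cost); print(np.round(res(v).reshape(-1,2),1).tolist())
np.save("v.npy",v)
for q in P: print(q,world(v,P[q]).round(1))
print(world(v,[peg(v[3],k) for k in range(5)]).round(1))
a=cv2.resize(T["pixels"][130:300,90:380],None,fx=2.7,fy=2.7,interpolation=cv2.INTER_CUBIC)
b=S["pixels"]; save({"pixels":a},"topc"); save({"pixels":b},"sc")
E
```

```text
Traceback (most recent call last):
IndexError: list index out of range
```

```bash
cat > fit.py <<'E'
from h import *
P={"hub":[0,0,42],"pawl_pin":[0,155,55],"pointer":[103,0,55],"pawl_knob":[0,137,120]}
def observe(knob=True):
    ob=[]
    for n in("top","scene"):
        p=viewer.grab_frame(n); d={}
        for q in P:
            if q=="pawl_knob" and not knob: continue
            l=spotter.landmark_of(p,q)
            if l and l[0]["score"]>.35: d[q]=np.array(l[0]["position"])
        d["pegs"]=np.array([x["position"] for x in spotter.landmark_of(p,"peg0") if x["score"]>.5])
        ob.append((p,d))
    return ob
def res(v,ob):
    r=[]
    for p,d in ob:
        for q in P:
            if q in d: r.append((proj(p,world(v,P[q]))[0]-d[q]))
        u=proj(p,world(v,[peg(v[3],k) for k in range(5)]))
        for a in d["pegs"]: r.append(a-u[np.argmin(((u-a)**2).sum(1))])
    return np.ravel(r)
E
python3 - <<'E'
from fit import *
ob=observe()+observe(); T,S=ob[0][0],ob[1][0]
best=None
for yaw in np.radians(np.arange(-180,180,20)):
  for x in (450,550,650):
    f=least_squares(res,[x,-100,yaw,0],args=(ob,),loss="soft_l1",bounds=([200,-500,-7,-.1],[900,500,7,.1]),x_scale=[50,50,.3,.1])
    if best is None or f.cost<best.cost: best=f
v=best.x; print(v,np.degrees(v[2]),best.cost); print(np.round(best.fun.reshape(-1,2),1).tolist())
np.save("v.npy",v)
for q in P: print(q,world(v,P[q]).round(1))
print(world(v,[peg(v[3],k) for k in range(5)]).round(1))
a=cv2.resize(T["pixels"][130:300,90:380],None,fx=2.7,fy=2.7,interpolation=cv2.INTER_CUBIC)
b=S["pixels"]; save({"pixels":a},"topc"); save({"pixels":b},"sc")
E
```

```text
[ 5.37607663e+02 -1.27739528e+02 -3.49457606e-01 -4.07302861e-02] -20.02244594750722 143.3511869981459
[[2.3, 1.6], [-1.9, -2.6], [-1.0, -1.3], [0.5, -2.6], [-0.3, 0.3], [-0.8, 1.9], [-21.0, 1.9], [-2.4, -1.1], [2.9, -3.2], [0.3, -1.7], [0.8, 1.6], [2.8, 1.4], [3.1, -1.2], [0.8, 2.8], [-2.8, 0.6], [-2.5, -4.5], [26.1, 12.7], [0.8, 1.2], [1.8, 1.9], [-1.9, -1.8], [-0.8, 0.4], [-1.0, -0.0], [-2.9, -2.9], [-3.3, -0.9], [1.6, -2.0], [1.0, 0.2], [0.3, -0.1], [16.8, 2.7], [-1.1, -1.8], [-1.9, 0.4], [2.4, 3.9], [2.0, -2.2], [-2.6, 1.0], [2.7, 0.5], [-0.5, -0.8], [1.4, 1.0], [2.8, -1.2]]
hub [[ 537.6 -127.7   42. ]]
pawl_pin [[590.7  17.9  55. ]]
pointer [[ 634.4 -163.    55. ]]
pawl_knob [[584.5   1.  120. ]]
[[ 619.  -161.2   90. ]
 [ 594.6  -60.7   90. ]
 [ 491.4  -52.8   90. ]
 [ 452.1 -148.5   90. ]
 [ 530.9 -215.5   90. ]]
```

View pics/topc.png

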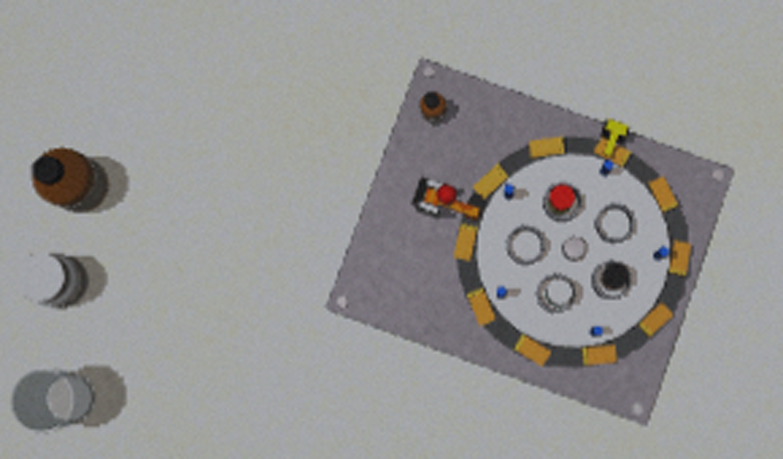

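View pics/sc.png

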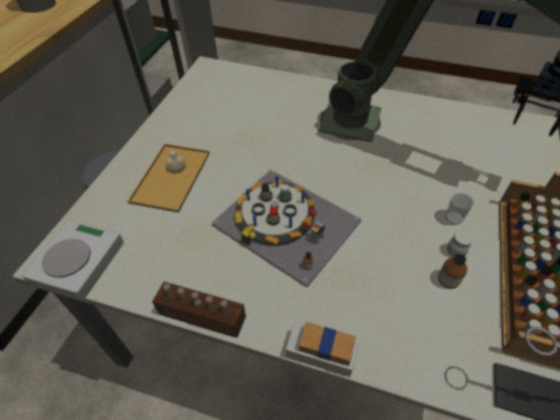

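The top crop shows the carousel at yaw about -20°. The pointer is at top right (615,135), the knob at (447,193) with the pawl down, and the red vial at (562,198). The scene view agrees, and the path over is clear. I'll move over with the fingers shut.

Request:
{"op": "apply_moves", "data": {
  "delta_pos": [
    [0.7, -0.98, 0],
    [0.7, -0.98, 0],
    [0.7, -0.98, 0],
    [0.7, -0.98, 0]
  ],
  "rot": [
    [0, 0, -0.056],
    [0, 0, -0.056],
    [0, 0, -0.056],
    [0, 0, -0.056]
  ],
  "hand": [0, 0, 0, 0]
}}

```text
time_s: 3.98
ee_pos: [235.9, 433.8, 214.0]
ee_rot: [-179.9, 0.1, 159.9]
force: [-0.1, 0.1, 1.0]
gripper_width: 67.6
gripper_force: 0.0
```

Request:
{"op": "apply_moves", "data": {
  "delta_pos": [
    [0.7, -0.98, 0],
    [0.7, -0.98, 0],
    [0.7, -0.98, 0],
    [0.7, -0.98, 0]
  ],
  "rot": [
    [0, 0, 0],
    [0, 0, 0],
    [0, 0, 0],
    [0, 0, 0]
  ],
  "hand": [0, 0, 0, 0]
}}

```text
time_s: 4.32
ee_pos: [320.0, 316.4, 214.2]
ee_rot: [-180.0, 0.1, 159.9]
force: [-0.4, 0.0, -0.7]
gripper_width: 40.9
gripper_force: 0.0
```

Request:
{"op": "apply_moves", "data": {
  "delta_pos": [
    [0.7, -0.98, 0],
    [0.7, -0.98, 0],
    [0.7, -0.98, 0],
    [0.7, -0.98, 0]
  ],
  "rot": [
    [0, 0, 0],
    [0, 0, 0],
    [0, 0, 0],
    [0, 0, 0]
  ],
  "hand": [0, 0, 0, 0]
}}

```text
time_s: 4.65
ee_pos: [404.4, 198.9, 214.2]
ee_rot: [-180.0, 0.1, 159.9]
force: [-0.6, 0.7, 0.6]
gripper_width: 14.0
gripper_force: 0.0
```

Request:
{"op": "apply_moves", "data": {
  "delta_pos": [
    [0.7, -0.98, 0],
    [0.7, -0.98, 0],
    [0.7, -0.98, 0],
    [0.7, -0.98, 0]
  ],
  "rot": [
    [0, 0, 0],
    [0, 0, 0],
    [0, 0, 0],
    [0, 0, 0]
  ],
  "hand": [0, 0, 0, 0]
}}

```text
time_s: 4.98
ee_pos: [488.9, 81.1, 214.1]
ee_rot: [-180.0, 0.1, 159.9]
force: [0.1, -0.1, -0.4]
gripper_width: 0.5
gripper_force: 0.0
```

Request:
{"op": "apply_moves", "data": {
  "delta_pos": [
    [0.55, -0.98, 0],
    [0.55, -0.98, 0],
    [0.55, -0.98, 0],
    [0.55, -0.98, 0],
    [0.55, -0.98, 0],
    [0.55, -0.98, 0]
  ],
  "rot": [
    [0, 0, 0],
    [0, 0, 0],
    [0, 0, 0],
    [0, 0, 0],
    [0, 0, 0],
    [0, 0, 0]
  ],
  "hand": [0, 0, 0, 0, 0, 0]
}}

```text
time_s: 5.48
ee_pos: [552.1, -32.9, 213.6]
ee_rot: [180.0, -0.1, 159.9]
force: [0.0, 0.2, 0.3]
gripper_width: 0.5
gripper_force: 0.0
```

Run:
```python
from h import *
s=env.state(); p=viewer.grab_frame("wrist"); save(p,"w1")
print(s["time_s"],s["ee_pos"],s["ee_rot"],s["gripper_width"],s["force"]); print(np.round(p["mount"],3).tolist(),p["k1"],p["camera_matrix"][0])
```

```text
5.4833 [552.09691503 -32.94763865 213.6321179 ] [ 1.79970823e+02 -8.32394549e-02  1.59936696e+02] 0.46849158875128794 [0.00166459 0.17928769 0.26180661]
[[0.001, -0.968, -0.251, 70.039], [1.0, 0.0, 0.001, 1.134], [-0.001, -0.251, 0.968, -169.216], [0.0, 0.0, 0.0, 1.0]] -0.04925430770020902 [330.71792108   0.         282.92388878]
```

View pics/w1.png

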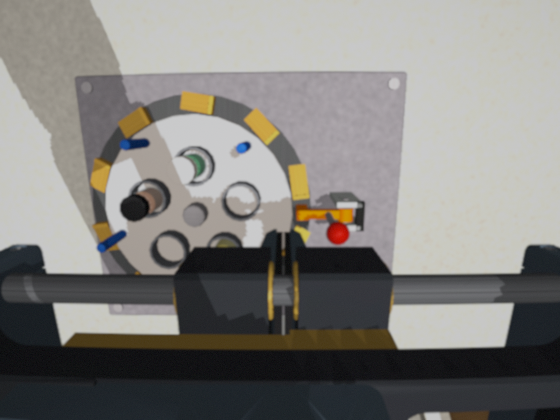

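The wrist view is sharp: hub at (195,214), knob at (338,233), and the shut finger tips near (283,240). I'll refine the pose with it.

```bash
cat >> fit.py <<'E'
from scipy.spatial.transform import Rotation as Ro
def wrist():
    s=env.state(); p=viewer.grab_frame("wrist")
    M=np.array(p["mount"]); A=np.eye(4); A[:3,:3]=Ro.from_euler("xyz",s["ee_rot"],degrees=True).as_matrix(); A[:3,3]=s["ee_pos"]
    C=np.linalg.inv(A@M); p["R"],p["t"]=C[:3,:3],C[:3,3]; return p
def blobs(p,col):
    h=cv2.cvtColor(p["pixels"],cv2.COLOR_RGB2HSV)
    m=cv2.inRange(h,(105,150,60),(125,255,255)) if col=="blue" else cv2.inRange(h,(0,190,80),(4,255,255))|cv2.inRange(h,(175,190,80),(180,255,255))
    n,l,st,c=cv2.connectedComponentsWithStats(m)
    return [(c[i].round(1).tolist(),st[i].tolist()) for i in range(1,n) if st[i,4]>25]
E
python3 - <<'E'
from fit import *
v=np.load("v.npy"); p=wrist()
for q in P: print(q,proj(p,world(v,P[q])).round(1)[0],[(np.round(d["position"],1).tolist(),round(d["score"],2)) for d in spotter.landmark_of(p,q)][:2])
print(proj(p,world(v,[peg(v[3],k) for k in range(5)])).round(1).tolist()); print([(np.round(d["position"],1).tolist(),round(d["score"],2)) for d in spotter.landmark_of(p,"peg0")])
print(blobs(p,"blue"),blobs(p,"red"))
s=env.state();
for z in(0,):print("tcp",proj(p,s["ee_pos"]))
E
```

```text
hub [192.9 214. ] [([196.0, 215.0], 0.67), ([334.9, 233.1], 0.27)]
pawl_pin [339.9 217.3] [([341.7, 216.7], 0.62)]
pointer [196.3 306.4] []
pawl_knob [331.6 237.6] [([337.3, 233.6], 0.76)]
[[183.0, 311.2], [268.4, 258.0], [235.5, 151.6], [118.6, 147.4], [94.2, 250.5]]
[([124.0, 145.7], 0.86), ([271.5, 255.4], 0.72), ([239.3, 149.3], 0.71), ([95.9, 250.5], 0.69)]
[([132.2, 143.9], [120, 140, 28, 10, 203]), ([241.9, 147.8], [236, 144, 13, 9, 86]), ([109.7, 241.6], [97, 232, 28, 20, 203])] [([336.5, 233.5], [327, 223, 20, 22, 334])]
tcp [[280.96758529 259.90939827]]
```

Run:
```python
from fit import *
v0=np.load("v.npy"); ob=[]
for i in range(3):
    p=wrist(); d={}
    for q in("hub","pawl_pin","pawl_knob"):
        l=spotter.landmark_of(p,q)
        if l and l[0]["score"]>.4: d[q]=np.array(l[0]["position"])
    d["pegs"]=np.array([x["position"] for x in spotter.landmark_of(p,"peg0") if x["score"]>.5]); ob.append((p,d))
f=least_squares(res,v0,args=(ob,),loss="soft_l1",x_scale=[50,50,.3,.1]); v=f.x
print(v,np.degrees(v[2]),f.cost,np.round(f.fun.reshape(-1,2),1).tolist())
np.save("v.npy",v)
for q in P: print(q,world(v,P[q]).round(1)[0])
for k in range(5): print(world(v,peg(v[3],k)).round(1))
for y in(100,105): print(y,world(v,[0,y,110]))
```

```text
[ 5.36940113e+02 -1.23076778e+02 -3.40800462e-01 -5.09428910e-02] -19.526428152147083 240.31561628418666 [[-44.5, 60.2], [1.7, 1.3], [0.2, -0.7], [-0.4, -0.0], [0.5, 3.3], [-0.4, 0.9], [0.4, -2.2], [2.8, 0.4], [0.9, 0.7], [-0.5, -0.7], [3.9, 0.7], [0.1, 1.3], [1.5, -3.3], [-47.8, -8.9], [-0.3, 0.7], [-43.6, 17.1], [1.7, -1.2], [-0.9, -1.0], [-0.4, 0.6], [0.7, -0.3], [0.7, -1.5], [-1.4, -2.8], [1.1, 0.5]]
hub [ 536.9 -123.1   42. ]
pawl_pin [588.7  23.   55. ]
pointer [ 634.  -157.5   55. ]
pawl_knob [582.7   6.  120. ]
[[ 618.3 -156.7   90. ]]
[[594.  -56.1  90. ]]
[[490.9 -48.1  90. ]]
[[ 451.4 -143.7   90. ]]
[[ 530.1 -210.8   90. ]]
100 [[570.36427513 -28.82803584 110.        ]]
105 [[572.03548326 -24.11559874 110.        ]]
```

Request:
{"op": "apply_moves", "data": {
  "delta_pos": [
    [0.15, 0.03, 0],
    [0.15, 0.03, -0.2],
    [0.15, 0.03, -0.45],
    [0.15, 0.03, -0.7],
    [0.15, 0.03, -0.85],
    [0.15, 0.03, -0.87],
    [0.15, 0.03, -0.87]
  ],
  "rot": [
    [0, 0, 0],
    [0, 0, 0],
    [0, 0, 0],
    [0, 0, 0],
    [0, 0, 0],
    [0, 0, 0],
    [0, 0, 0]
  ],
  "hand": [0, 0, 0, 0, 0, 0, 0]
}}

```text
time_s: 7.17
ee_pos: [569.9, -29.4, 108.7]
ee_rot: [-180.0, -0.1, 160.0]
force: [0.5, 0.1, 0.4]
gripper_width: 0.3
gripper_force: 0.0
```

Run:
```python
from fit import *
p=wrist(); save(p,"w2"); s=env.state(); v=np.load("v.npy"); print(s["ee_pos"],blobs(p,"red"),proj(p,world(v,P["pawl_knob"])),proj(p,s["ee_pos"]), (s["ee_pos"]-[v[0],v[1],0])@rz(v[2]))
```

```text
[571.04625109 -29.47987621 110.11265959] [([166.2, 313.7], [155, 305, 23, 19, 301])] [[353.11950405 267.25436899]] [[280.93846116 261.93412417]] [  0.86062594  99.6135934  110.11265959]
```

View pics/w2.png

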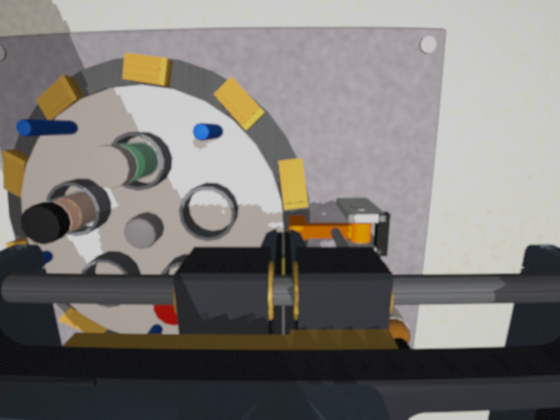

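Knob hidden under the gripper, but its predicted position is 37 mm outward of the TCP, as planned. Push outward slowly.

Request:
{"op": "apply_moves", "data": {
  "delta_pos": [
    [0.014, 0.038, 0],
    [0.028, 0.076, 0],
    [0.042, 0.114, 0],
    [0.056, 0.152, 0],
    [0.07, 0.19, 0],
    [0.084, 0.228, 0],
    [0.098, 0.266, 0],
    [0.112, 0.304, 0],
    [0.126, 0.342, 0],
    [0.14, 0.38, 0]
  ],
  "rot": [
    [0, 0, 0],
    [0, 0, 0],
    [0, 0, 0],
    [0, 0, 0],
    [0, 0, 0],
    [0, 0, 0],
    [0, 0, 0],
    [0, 0, 0],
    [0, 0, 0],
    [0, 0, 0]
  ],
  "hand": [0, 0, 0, 0, 0, 0, 0, 0, 0, 0]
}}

```text
time_s: 8.05
ee_pos: [587.4, 16.7, 109.5]
ee_rot: [180.0, -0.0, 160.0]
force: [0.3, 0.1, 0.0]
gripper_width: 0.0
gripper_force: 0.0
```

```bash
cat > knob.py <<'E'
from fit import *
s=env.state(); v=np.load("v.npy"); print(s["time_s"],s["ee_pos"],s["force"],"car",((s["ee_pos"]-[v[0],v[1],0])@rz(v[2])).round(1))
for n in("top","scene"):
    p=viewer.grab_frame(n); 
    print(n,blobs(p,"red")[:6],"down",proj(p,world(v,[0,137,120])).round(1),"back",proj(p,world(v,[0,184,116])).round(1),[(np.round(d["position"],1).tolist(),round(d["score"],2)) for d in spotter.landmark_of(p,"pawl_knob")][:2])
E
python3 knob.py
```

```text
8.05 [587.37484093  16.70764882 109.4527693 ] [0.34438312 0.12778801 0.04026004] car [  0.8 148.6 109.5]
top [([297.6, 202.5], [294, 199, 9, 9, 55])] down [[254.3 201.8]] back [[237.8 196.1]] [([122.0, 198.5], 0.71)]
scene [] down [[313.1 212. ]] back [[327.1 220.9]] [([318.2, 217.3], 0.57)]
```

Request:
{"op": "apply_moves", "data": {
  "delta_pos": [
    [0.007, 0.018, 0],
    [0.014, 0.036, 0],
    [0.018, 0.05, 0],
    [0.018, 0.05, 0]
  ],
  "rot": [
    [0, 0, 0],
    [0, 0, 0],
    [0, 0, 0],
    [0, 0, 0]
  ],
  "hand": [0, 0, 0, 0]
}}

```text
time_s: 8.58
ee_pos: [589.6, 22.5, 109.6]
ee_rot: [180.0, 0.0, 160.0]
force: [-0.3, -1.0, 0.7]
gripper_width: 0.2
gripper_force: 0.0
```

Request:
{"op": "apply_moves", "data": {
  "delta_pos": [
    [-0.03, -0.1, 0],
    [-0.1, -0.3, 0],
    [-0.2, -0.55, 0],
    [-0.2, -0.55, 0.3],
    [-0.2, -0.55, 0.6],
    [-0.4, -0.7, 0.88],
    [-0.8, -0.85, 0.88],
    [-0.98, -0.98, 0.88],
    [-0.98, -0.98, 0.88]
  ],
  "rot": [
    [0, 0, 0],
    [0, 0, 0],
    [0, 0, 0],
    [0, 0, 0],
    [0, 0, 0],
    [0, 0, 0],
    [0, 0, 0],
    [0, 0, 0],
    [0, 0, 0]
  ],
  "hand": [0, 0, 0, 0, 0, 0, 0, 0, 0]
}}

```text
time_s: 9.33
ee_pos: [465.7, -98.0, 215.8]
ee_rot: [-179.8, -0.2, 159.9]
force: [-1.2, 0.7, -0.1]
gripper_width: 0.1
gripper_force: 0.0
```

```bash
python3 knob.py
```

```text
9.3333 [465.71534742 -97.97496903 215.8334714 ] [-1.19232471  0.65398755 -0.07283217] car [-7.550e+01 -1.000e-01  2.158e+02]
top [([238.1, 195.5], [235, 193, 7, 6, 29]), ([297.7, 202.7], [294, 199, 9, 9, 62])] down [[254.3 201.8]] back [[237.8 196.1]] [([239.7, 197.5], 0.46)]
scene [([273.4, 210.5], [271, 208, 6, 6, 29])] down [[313.1 212. ]] back [[327.1 220.9]] [([323.4, 220.7], 0.6)]
```

Pawl is leaning back (top-view blob at (238,195), predicted (238,196)). Next I go behind peg3.

Request:
{"op": "apply_moves", "data": {
  "delta_pos": [
    [-0.3, -0.59, 0],
    [-0.3, -0.59, 0],
    [-0.3, -0.59, 0],
    [-0.3, -0.59, -0.2],
    [-0.3, -0.59, -0.4],
    [-0.3, -0.59, -0.4]
  ],
  "rot": [
    [0, 0, 0],
    [0, 0, 0],
    [0, 0, 0],
    [0, 0, 0],
    [0, 0, 0],
    [0, 0, 0]
  ],
  "hand": [0, 0, 0, 0, 0, 0]
}}

```text
time_s: 10.03
ee_pos: [434.0, -165.0, 163.1]
ee_rot: [180.0, -0.5, 160.0]
force: [-0.6, 1.0, -0.1]
gripper_width: 0.4
gripper_force: 0.0
```

```bash
cat > wh.py <<'E'
from fit import *
v=np.load("v.npy"); s=env.state(); print(s["time_s"],"car",((s["ee_pos"]-[v[0],v[1],0])@rz(v[2])).round(1),s["force"].round(1))
ob=[]
for n in("top","scene","wrist"):
    p=wrist() if n=="wrist" else viewer.grab_frame(n)
    pk=np.array([x["position"] for x in spotter.landmark_of(p,"peg0") if x["score"]>.5]); ob.append((n,p,pk))
def cost(w,p,pk):
    u=proj(p,world(v,[peg(w,k) for k in range(5)])); return np.minimum(((pk[:,None]-u[None])**2).sum(2).min(1),60).mean()
ws=np.arange(-.9,.15,.005)
for n,p,pk in ob:
    if len(pk): c=[cost(w,p,pk) for w in ws]; print(n,len(pk),ws[np.argmin(c)].round(3),min(c).round(1))
c=sum(np.array([cost(w,p,pk) for w in ws]) for n,p,pk in ob if len(pk)); print("all",ws[np.argmin(c)].round(3))
save(ob[2][1],"wrist_last"); save(ob[0][1],"top_last")
E
python3 wh.py
```

```text
10.0333 car [-83.  -73.9 163.1] [-0.6  1.  -0.1]
top 5 -0.075 7.9
scene 5 -0.1 9.0
wrist 4 -0.045 6.4
all -0.05
```

View pics/wrist_last.png

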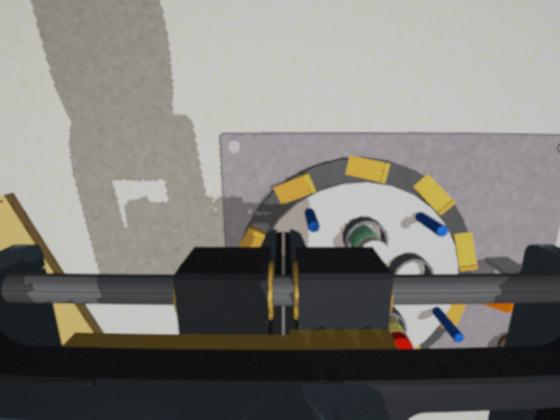

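Request:
{"op": "apply_moves", "data": {
  "delta_pos": [
    [-0.045, -0.055, 0],
    [-0.045, -0.055, -0.1],
    [-0.045, -0.055, -0.3],
    [-0.045, -0.055, -0.5],
    [-0.045, -0.055, -0.7],
    [-0.045, -0.055, -0.84],
    [-0.045, -0.055, -0.84]
  ],
  "rot": [
    [0, 0, 0],
    [0, 0, 0],
    [0, 0, 0],
    [0, 0, 0],
    [0, 0, 0],
    [0, 0, 0],
    [0, 0, 0]
  ],
  "hand": [0, 0, 0, 0, 0, 0, 0]
}}

```text
time_s: 10.92
ee_pos: [428.1, -172.3, 64.1]
ee_rot: [180.0, -0.3, 160.0]
force: [-0.1, 0.8, 0.9]
gripper_width: 0.3
gripper_force: 0.0
```

```bash
python3 wh.py
```

```text
10.9167 car [-86.1 -82.8  64.1] [-0.1  0.8  0.9]
top 4 -0.05 4.0
scene 5 -0.035 6.2
all -0.045
```

View pics/wrist_last.png

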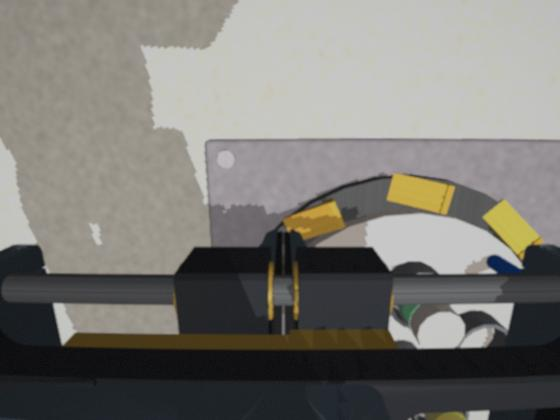

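Request:
{"op": "apply_moves", "data": {
  "delta_pos": [
    [0.014, 0.038, 0],
    [0.028, 0.076, 0],
    [0.042, 0.114, 0],
    [0.056, 0.152, 0],
    [0.07, 0.19, 0],
    [0.083, 0.228, 0],
    [0.096, 0.266, 0],
    [0.109, 0.304, 0],
    [0.122, 0.342, 0],
    [0.134, 0.377, 0]
  ],
  "rot": [
    [0, 0, 0],
    [0, 0, 0],
    [0, 0, 0],
    [0, 0, 0],
    [0, 0, 0],
    [0, 0, 0],
    [0, 0, 0],
    [0, 0, 0],
    [0, 0, 0],
    [0, 0, 0]
  ],
  "hand": [0, 0, 0, 0, 0, 0, 0, 0, 0, 0]
}}

```text
time_s: 12.05
ee_pos: [446.1, -127.0, 66.2]
ee_rot: [-180.0, -0.1, 160.0]
force: [-2.7, -2.7, -0.1]
gripper_width: 0.3
gripper_force: 1.5
```

```bash
python3 wh.py;python3 wh.py
```

```text
12.05 car [-84.3 -34.1  66.2] [-2.7 -2.7 -0.1]
top 4 -0.48 7.9
scene 5 -0.47 5.3
wrist 1 -0.455 0.3
all -0.46
12.35 car [-83.  -34.2  66.6] [ 0.8 -0.2 -0.7]
top 5 -0.435 12.7
scene 5 -0.395 4.4
wrist 1 -0.435 0.1
all -0.435
```

Request:
{"op": "apply_moves", "data": {
  "delta_pos": [
    [0.01, 0.03, 0],
    [0.02, 0.06, 0],
    [0.03, 0.09, 0],
    [0.039, 0.112, 0],
    [0.043, 0.122, 0],
    [0.043, 0.122, 0]
  ],
  "rot": [
    [0, 0, 0],
    [0, 0, 0],
    [0, 0, 0],
    [0, 0, 0],
    [0, 0, 0],
    [0, 0, 0]
  ],
  "hand": [0, 0, 0, 0, 0, 0]
}}

```text
time_s: 13.15
ee_pos: [452.1, -112.5, 66.4]
ee_rot: [180.0, 0.0, 160.0]
force: [-0.3, -0.8, -0.4]
gripper_width: 0.5
gripper_force: 0.3
```

```bash
python3 wh.py;python3 wh.py;python3 wh.py
```

```text
13.15 car [-83.5 -18.4  66.4] [-0.3 -0.8 -0.4]
top 4 -0.595 7.3
scene 4 -0.64 4.7
all -0.61
13.45 car [-83.3 -18.8  66.5] [0.3 0.3 0.2]
top 3 -0.655 6.7
scene 5 -0.605 4.5
all -0.635
13.75 car [-83.7 -19.   66.4] [-0.2  0.1  0.4]
top 4 -0.61 5.7
scene 5 -0.65 5.6
all -0.625
```

Request:
{"op": "apply_moves", "data": {
  "delta_pos": [
    [-0.02, -0.06, 0],
    [-0.042, -0.118, 0],
    [-0.042, -0.118, 0.05],
    [-0.042, -0.118, 0.3],
    [-0.042, -0.118, 0.6],
    [-0.042, -0.118, 0.96],
    [-0.042, -0.118, 0.96],
    [-0.042, -0.118, 0.96]
  ],
  "rot": [
    [0, 0, 0],
    [0, 0, 0],
    [0, 0, 0],
    [0, 0, 0],
    [0, 0, 0],
    [0, 0, 0],
    [0, 0, 0],
    [0, 0, 0]
  ],
  "hand": [0, 0, 0, 0, 0, 0, 0, 0]
}}

```text
time_s: 14.72
ee_pos: [448.2, -127.9, 184.5]
ee_rot: [180.0, 0.4, 160.0]
force: [-0.1, -0.2, -1.2]
gripper_width: 0.5
gripper_force: 0.0
```

```bash
python3 wh.py;python3 wh.py; python3 knob.py
python3 - <<'E'
from fit import *
v=np.load("v.npy"); print(world(v,[0,224,0]))
E
```

```text
14.7167 car [-82.  -34.2 184.5] [-0.1 -0.2 -1.2]
top 5 -0.605 17.6
scene 5 -0.595 8.6
wrist 2 -0.605 11.3
all -0.605
15.0167 car [-84.7 -34.1 180.2] [0.7 0.2 0.9]
top 5 -0.62 2.8
scene 5 -0.64 7.0
wrist 2 -0.625 8.3
all -0.625
15.3167 [ 446.54890989 -127.06967325  181.26608122] [ 0.14747195 -0.49753847 -0.85397061] car [-83.9 -34.  181.3]
top [([238.0, 195.5], [235, 193, 7, 6, 28]), ([308.1, 202.7], [304, 199, 9, 9, 60])] down [[254.3 201.8]] back [[237.8 196.1]] [([239.9, 196.2], 0.53)]
scene [] down [[313.1 212. ]] back [[327.1 220.9]] []
[[611.81023662  88.0404042    0.        ]]
```

Request:
{"op": "apply_moves", "data": {
  "delta_pos": [
    [0.69, 0.9, 0],
    [0.69, 0.9, 0],
    [0.69, 0.9, 0],
    [0.69, 0.9, 0]
  ],
  "rot": [
    [0, 0, 0],
    [0, 0, 0],
    [0, 0, 0],
    [0, 0, 0]
  ],
  "hand": [0, 0, 0, 0]
}}

```text
time_s: 15.85
ee_pos: [532.8, -15.3, 181.7]
ee_rot: [179.8, 0.1, 160.2]
force: [0.6, 0.2, -0.1]
gripper_width: 0.5
gripper_force: 0.0
```

Request:
{"op": "apply_moves", "data": {
  "delta_pos": [
    [0.69, 0.9, 0],
    [0.69, 0.9, 0],
    [0.69, 0.9, 0],
    [0.69, 0.9, 0],
    [0.69, 0.9, 0],
    [0.69, 0.9, 0]
  ],
  "rot": [
    [0, 0, 0],
    [0, 0, 0],
    [0, 0, 0],
    [0, 0, 0],
    [0, 0, 0],
    [0, 0, 0]
  ],
  "hand": [0, 0, 0, 0, 0, 0]
}}

```text
time_s: 16.35
ee_pos: [611.6, 88.6, 181.0]
ee_rot: [-179.9, -0.1, 160.1]
force: [-0.5, -0.5, 0.3]
gripper_width: 0.2
gripper_force: 0.0
```

Run:
```python
from fit import *
v=np.load("v.npy"); s=env.state(); p=wrist(); print("car",((s["ee_pos"]-[v[0],v[1],0])@rz(v[2])).round(1)); print(blobs(p,"red"),proj(p,world(v,[0,184,116])),proj(p,s["ee_pos"])); save(p,"w5")
```

```text
car [ -0.4 224.4 181. ]
[([227.0, 225.8], [216, 214, 24, 24, 448])] [[226.48261475 226.02467716]] [[280.42672756 259.05943332]]
```

View pics/w5.png

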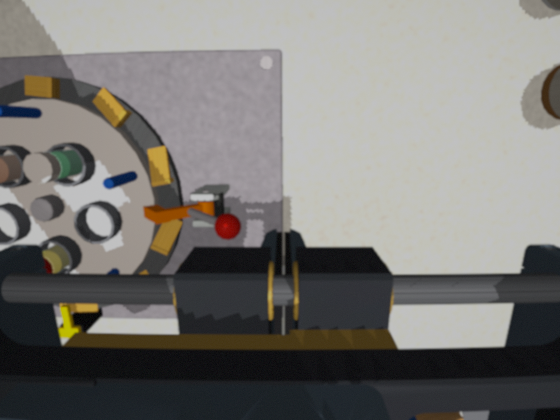

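The knob blob at (227,226) is where predicted, so I descend outside it and push it inward.

Request:
{"op": "apply_moves", "data": {
  "delta_pos": [
    [0, 0, -0.2],
    [0, 0, -0.4],
    [0, 0, -0.6],
    [0, 0, -0.6],
    [0, 0, -0.6]
  ],
  "rot": [
    [0, 0, 0],
    [0, 0, 0],
    [0, 0, 0],
    [0, 0, 0],
    [0, 0, 0]
  ],
  "hand": [0, 0, 0, 0, 0]
}}

```text
time_s: 16.82
ee_pos: [610.8, 87.3, 109.2]
ee_rot: [-179.9, -0.1, 159.9]
force: [-0.4, 0.6, -0.2]
gripper_width: 0.6
gripper_force: 0.0
```

Request:
{"op": "apply_moves", "data": {
  "delta_pos": [
    [-0.014, -0.038, 0],
    [-0.028, -0.076, 0],
    [-0.042, -0.114, 0],
    [-0.056, -0.152, 0],
    [-0.07, -0.19, 0],
    [-0.083, -0.228, 0],
    [-0.096, -0.266, 0],
    [-0.109, -0.304, 0],
    [-0.122, -0.342, 0],
    [-0.134, -0.377, 0]
  ],
  "rot": [
    [0, 0, 0],
    [0, 0, 0],
    [0, 0, 0],
    [0, 0, 0],
    [0, 0, 0],
    [0, 0, 0],
    [0, 0, 0],
    [0, 0, 0],
    [0, 0, 0],
    [0, 0, 0]
  ],
  "hand": [0, 0, 0, 0, 0, 0, 0, 0, 0, 0]
}}

```text
time_s: 17.65
ee_pos: [595.9, 43.1, 109.5]
ee_rot: [-180.0, -0.0, 160.0]
force: [0.5, 0.9, -0.2]
gripper_width: 0.1
gripper_force: 0.0
```

Request:
{"op": "apply_moves", "data": {
  "delta_pos": [
    [-0.003, -0.01, 0],
    [-0.003, -0.01, 0],
    [0.05, 0.14, 0],
    [0.15, 0.4, 0],
    [0.15, 0.4, 0.3],
    [0.15, 0.4, 0.6],
    [0.15, 0.4, 0.6],
    [0.15, 0.4, 0.6]
  ],
  "rot": [
    [0, 0, 0],
    [0, 0, 0],
    [0, 0, 0],
    [0, 0, 0],
    [0, 0, 0],
    [0, 0, 0],
    [0, 0, 0],
    [0, 0, 0]
  ],
  "hand": [0, 0, 0, 0, 0, 0, 0, 0]
}}

```text
time_s: 18.32
ee_pos: [615.7, 92.2, 184.0]
ee_rot: [179.9, 0.3, 160.0]
force: [0.8, -1.2, -0.4]
gripper_width: 0.9
gripper_force: 0.0
```

```bash
python3 knob.py; python3 wh.py; python3 wh.py
python3 - <<'E'
from fit import *
v=np.load("v.npy"); p=wrist(); print(blobs(p,"red"),proj(p,world(v,[0,137,120])))
T=viewer.grab_frame("top"); a=cv2.resize(p["pixels"],(560,420)); b=cv2.resize(T["pixels"][150:280,180:390],None,fx=2.6,fy=2.6)
save({"pixels":np.vstack([p["pixels"][30:290],b[:, :546] if 0 else cv2.resize(b,(560,338))])},"fin")
E
```

```text
18.3167 [615.65298961  92.22084843 183.98722149] [ 0.77913884 -1.21373375 -0.44413894] car [  2.2 229.2 184. ]
top [([255.0, 201.5], [252, 199, 7, 6, 31]), ([308.0, 202.8], [304, 199, 9, 9, 61])] down [[254.3 201.8]] back [[237.8 196.1]] [([256.7, 202.2], 0.58)]
scene [] down [[313.1 212. ]] back [[327.1 220.9]] [([309.3, 211.8], 0.68)]
18.5167 car [2.000e-01 2.277e+02 1.800e+02] [0.1 0.2 0.3]
top 5 -0.61 8.1
scene 5 -0.63 5.2
wrist 2 -0.615 4.6
all -0.615
18.8167 car [  0.9 228.  181. ] [-0.3  0.6  0.1]
top 5 -0.58 5.2
scene 5 -0.615 5.8
wrist 2 -0.625 1.4
all -0.62
[([156.7, 226.1], [145, 215, 24, 23, 447])] [[156.61744901 225.95119629]]
```

View pics/fin.png

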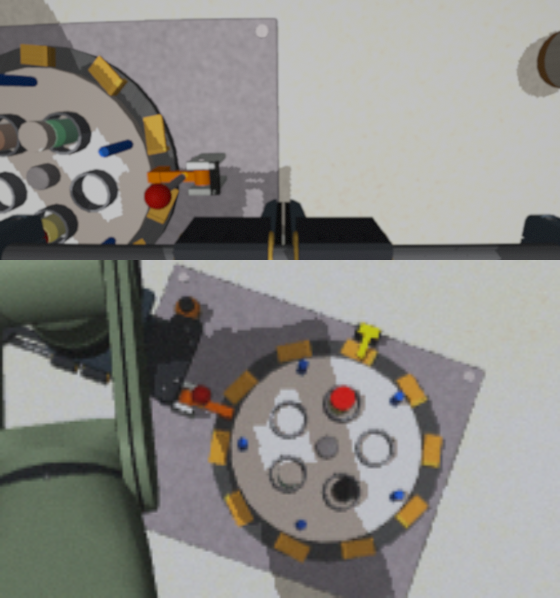

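The pawl is fully down: its blob at (156.7,226.1) matches the predicted (156.6,226.0). The red vial is at the pointer with the wheel at about -0.62 rad, and all vials and the dropper are upright. I'm handing the job in.

```bash
python3 -c "
from workcell import env
print(env.job_done())"
```

```text
the job is handed in; nothing more can be done
None
```

The job is handed in: I tipped the pawl back, pushed the wheel back one notch (about -0.62 rad) to bring the red-capped vial to the pointer, and dropped the pawl fully into the notch, with the vials still in their cups and the glassware I could see in the last pictures unmoved.

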